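# Crack open the hardener jar beside the scale

## Task

I am about to weigh out hardener: stand the empty orange mixing cup upright in the centre of the scale's pan, without bearing down on the scale, and clamp the hardener jar by swinging the vise's cam lever all the way home. Then unscrew the jar's tight red cap, anticlockwise, without the jar turning in the vise; stop turning when its lugs come free, well before a quarter turn, lift it straight up and finish holding it level about 2 cm clear above the jar's mouth, so that drips fall back in: do not put it down or let go. Leave everything else on the bench where it is.

Things in the scene. Friction and masses are not known exactly. Their poses are not given: they have to be found in the camera images.
- cup: The empty orange plastic mixing cup, open at the top, 70 mm high, 62 mm across the rim, tapering towards the foot, wall 3 mm, 60 to 130 g. Origin: centre of its underside, z up. It stands somewhere on the bench in front.
- scale: Cream spring scale, fixed to the bench, about 165 mm (its x) by 160 mm, with a small sloping dial on its -x side. Origin: centre of its underside at bench height.
- pan_top (a point): Centre of the top face of the scale's round steel pan (144 mm across, flat inside 130 mm, upper face 87 mm above the bench when empty). The pan carries the cup and sinks under load on a spring of 0.7 N per mm.
- scale_pan (a joint): How far the scale's pan is pressed down, m: 0 when empty, about 0.0013 with the cup on it; stop at 0.012 (about 8 N), which must not be reached.
- vise: Blue-grey drill-press vise fixed to the bench, 110 mm (its x) by 232 mm (its y). Origin: at bench height below the jar's place. Fixed jaw with upright V groove on the jar's +y side, movable flat jaw on its -y side, tops at 75 mm, up to 100 mm wide. The jar stands on the bed, 30 mm above the bench, with about 3 mm of play while the lever is open.
- lever_pivot (a point): Point on the upright axis about which the vise's cam lever swings, 118 mm on the vise's -y side of its origin; the point is level with the knob's centre.
- knob (a point): Centre of the black ball knob (25 mm ball on an upright 10 mm stem) at the end of the cam lever, 90 mm from the pivot axis, 90 mm above the bench; the lever's bar under it tops out at 64 mm. The knob travels along the vise's -x side, towards the jar.
- vise_lever (a joint): Angle of the cam lever, rad: starts at 0 to 0.2 (open), grows clockwise seen from above, stop at 1.25 (home, jar clamped). The jaw meets the jar at about 0.4 to 0.6, then its rubber-backed plate squeezes it with up to about 50 N. Friction keeps the lever where it is left; pushing it home takes 6 to 10 N at the knob.
- jar: White straight-sided plastic hardener jar with a yellow band, 62 mm across, straight wall up to 70 mm, then a shoulder to a neck 49 mm across from 76 to 102 mm; 240 to 390 g, standing loose between the vise's jaws. Origin: centre of its underside, z up.
- jar_mouth (a point): Centre of the jar's mouth, at the top of the neck, 102 mm above the jar's underside. Threads: three inner lugs of the cap run under three rising ramps on the neck; a springy sealing ring on the mouth presses the cap up. The cap rises about 1.5 mm while turning and up to 1 mm more as the lugs let go.
- cap: Red ribbed twist-off cap, 63 mm across, 20.5 mm high. Origin: centre of its lower rim, z up. Screwed home the rim is 15.5 mm below the jar's mouth, 10 mm of bare neck showing under it. Loosening takes about 0.5 N m. Anticlockwise seen from above it comes free after about 50 degrees (0.85 rad); from 55 degrees on it lifts straight off, so stop at about 65; past 100 its lugs meet the next threads.
- tape: Blue roll of tape, 80 mm across, 24 mm high, on the bench: leave it.
- bit_box: Small cardboard box, 70 x 50 x 35 mm: leave it.
- resin: White jar with blue cap and yellow label (resin, not hardener), 72 mm across, 115 mm high: leave it.
- spray: Green spray can, 58 mm across, 170 mm high: leave it.
- spanner: Spanner lying on the bench: leave it.
- driver: Screwdriver lying on the bench: leave it.
- putty_knife: Putty knife lying on the bench: leave it.
Not all that is in view belongs to the job. What is shaped like the jar but pink or purple is not meant.

How it is judged:
By the outcome, as a careful person would: the job done as asked, in the order asked, and still so for the second after the job is handed in, while the arm keeps its last pose, push and grip.
It also fails if it takes over 64 s, if anything falls off the work surface, if the arm or the gripper's body presses on something with over 40 N, if the wrist force passes 120 N, or if a joint passes its speed limit or range.

## Robot

A 7-joint arm with a two-finger parallel gripper is mounted at the origin on the work surface. World frame = base frame: x ahead of the robot, y to its left, z up, the work surface at z = 0. Lengths are in m, angles in rad, forces in N, time in s.
With the tool pointing down it reaches from about 0.35 to 0.9 m from the base axis. Payload 19.9 kg.
Tool frame: the origin (TCP) lies between the finger pads; the fingertips stand 8 mm ahead of it and the grasp point (between the pads) lies 11 mm behind it; z points along the fingers, y is the line along which they close (so a half turn about z gives the same grasp; the last joint's range is limited). The gripper opens to 85 mm and grips with 20 to 120 N. Pads are 22 mm wide; open, the fingers measure 114 mm over their backs; the gripper's body (76 mm by 85 mm) begins 54 mm behind the grasp point. The pads swing forward as they close: fully open they stand 13 mm farther back than shut.
Start: joints at [1.252, 0.417, -0.01, 1.614, 0.005, 1.111, -0.053], TCP at [0.171, -0.601, 0.239] pointing down, gripper open.
Joint ranges: [-2.81, 2.81], [-0.39, 2.02], [-1.27, 1.25], [0.06, 2.57], [-1.19, 4.33], [0.19, 2], [-2.82, 2.82]. Speed limits (rad/s): [1.89, 1.89, 2.39, 2.39, 3.01, 3.01, 3.01].

## Interface

Orientations are given as a rotation vector (axis times angle).
In Python, from workcell import * gives the robot as it stands.
- The arm moves only by the tool drive_tool, never from a script. Its argument "commands" is a list of rows, each a list of 4 numbers: the shift along the tool's x, y, z normalised to -1 to 1, where 1 is 250 mm, then the turn about the tool's z normalised to -1 to 1, where 1 is pi/2 rad. A call has 1 to 8 rows; each row shifts and turns the commanded pose from where the row before left it, along the tool's axes as they then stand; what a row does not reach is not made up. A row lasts 1/10 s, in which the tool goes at most 50 mm and 8.59 degrees, less where a joint would pass 70% of its speed; a pose out of reach is approached as far as the arm can. A call with a number of a shift or a turn outside -1 to 1 is refused whole. A call with a gripper value outside its range is refused whole. "claw" is the closure, from -1 (fully open) to 1 (shut), set as the call begins (left out, the last holds). The fingers move at their own pace and stop on an object; "force" is the grip in N (left out, the last holds). Time passes only in rows, so rows that do not move let the fingers close. It gives the time, the measured TCP pose, the force, the opening and the grip force at its end, in the units of the state.
- sense(): the state, without advancing time (a new reading comes with each control period).
- capture(name): name is "scene" or "top" or "wrist"; returns (picture, depth): 384x512x3 uint8, red, green, blue; 384x512 float32, m along the optical axis (not along the pixel's ray), 0 where there is no reading.
- camera_params(name): a dict with "vertical_fov" (degrees; the focal length in pixels is half the picture's height over the tangent of half this angle, whatever the lens; pixels are square), "cx", "cy" (the principal point, pixels), "T" (4x4, takes a point from camera to world coordinates). Camera axes: x right, y up, looking along -z (the intrinsics and any distortion apply to the point x, -y, -z); pixel columns grow to the right and rows downward; lengths in m; the calibration is good to about 2 mm. A picture is of the moment at which its call begins: read the wrist's pose just before it. camera_params takes no time and is no camera call; for the wrist camera it gives the pose at the moment of the call.
- finish_job(): hands the job in; it is judged then, once.
The state is a dict: "time": time; "joints": joint angles; "qd": joint speeds; "tau": joint torques, N m; "tool_pos": TCP position; "orientation": TCP orientation; "wrist_force": force on the tool from outside, world axes, zero at the start; "moment": the same for the moment, N m; "gripper_width": finger opening in m; "grip_force": force on a finger pad.
Only numpy, scipy, OpenCV 4.12 (cv2) and the standard library are available. Lean on these libraries where they do the work, as an engineer would, in place of code of your own. Each camera call takes 0.05 s, during which the arm holds its last target. There are 200 camera calls.

## Working session

There is one attempt and no reset: what is moved stays moved. The work goes in short steps, Python scripts to look and compute and a tool call to move; the robot and the scene stay as the last step left them, time stands still between calls to the robot, and variables do not carry over. Pictures are saved under pics/ and viewed, at most 10 in all, crops included, and the job is handed in when it is done.

Besides the shell and the picture viewer there is one more tool, called after "Call:" by a JSON object that holds its "method" and its "body". drive_tool: Moves the arm, as the interface text tells. Scaled input: -1 to 1 covers 250 mm each way for a shift and pi/2 rad each way for a turn. Its arguments: {"type":"object","properties":{"commands":{"type":"array","items":{"type":"array","items":{"type":"number"}}},"claw":{"type":"number"},"force":{"type":"number"}},"required":["commands"]}

```bash
ls; mkdir -p pics; cat > h.py <<'E'
from workcell import *
import numpy as np, cv2
def save(n,f,crop=None,k=1):
    p,d=capture(n); np.savez('pics/'+f+'.npz',p=p,d=d,T=camera_params(n)['T'])
    cv2.imwrite('pics/'+f+'.png',p[:,:,::-1]); return p,d
E
python3 - <<'E'
from h import *
s=sense()
for k in s: print(k,np.round(s[k],3))
ims=[]
for n in('scene','top'):
    p,d=save(n,n+'0'); c=camera_params(n); print(n,{k:(np.round(v,4).tolist() if k=='T' else v) for k,v in c.items()}); ims.append(p)
E
```

```text
pics
time 0.0
joints [ 1.253  0.418 -0.01   1.614  0.005  1.111 -0.053]
qd [-0.001  0.001 -0.     0.001  0.    -0.    -0.001]
tau [ 2.0000e-03 -8.6445e+01  6.8000e-01 -4.3489e+01  1.9000e-02  7.0000e-03
 -0.0000e+00]
tool_pos [ 0.171 -0.601  0.239]
orientation [-3.11  -0.433  0.   ]
wrist_force [ 0.242  0.209 -0.087]
moment [0.059 0.057 0.017]
grip_force 0.0
gripper_width 0.085
scene {'vertical_fov': 55.870383291891265, 'cx': 259.45275137121064, 'cy': 184.3915202384589, 'T': [[0.0721, -0.5924, 0.8024, 1.6085], [0.9973, 0.0323, -0.0657, -0.112], [0.013, 0.805, 0.5932, 0.8404], [0.0, 0.0, 0.0, 1.0]]}
top {'vertical_fov': 54.37801810042013, 'cx': 256.17522716003043, 'cy': 192.75742652340082, 'T': [[0.0039, 0.9994, -0.0358, 0.5394], [-0.9997, 0.0031, -0.0237, -0.0312], [-0.0236, 0.0359, 0.9991, 1.3013], [0.0, 0.0, 0.0, 1.0]]}
```

View pics/scene0.png

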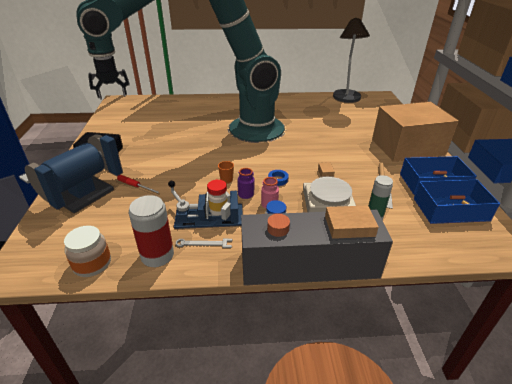

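View pics/top0.png

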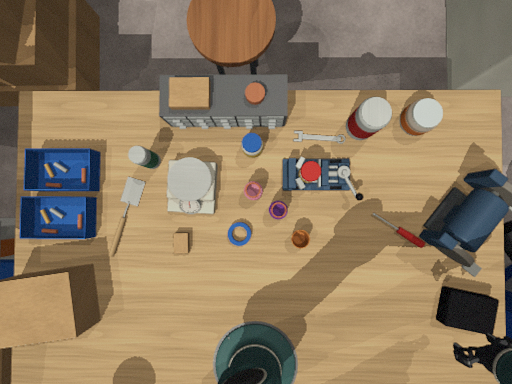

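The scene shows the orange cup at (227,173), the vise with the red-capped jar at (217,190), and the scale at (330,190). Pink and purple look-alike jars stand between them. In the top view:
- cup (300,239)
- red cap (311,172)
- knob (360,197), pivot about (344,172)
- scale pan (191,180)

There are two orange candidates. (300,239) stands on the bench in front and is small. (255,92) sits on the shelf box, so it isn't the cup. I'll confirm this in a crop.

```bash
cat >> h.py <<'E'
def ray(n,u,v,T=None):
    c=camera_params(n); f=192/np.tan(np.radians(c['vertical_fov'])/2); T=c['T'] if T is None else T
    d=np.array([(u-c['cx'])/f,-(v-c['cy'])/f,-1.]); return T[:3,3],T[:3,:3]@d
def at_z(n,u,v,z,T=None):
    o,d=ray(n,u,v,T); return o+d*(z-o[2])/d[2]
def cloud(n,d,T=None):
    c=camera_params(n); f=192/np.tan(np.radians(c['vertical_fov'])/2); T=c['T'] if T is None else T
    v,u=np.mgrid[:384,:512]; P=np.stack([(u-c['cx'])/f*d,-(v-c['cy'])/f*d,-d],-1)
    return P@T[:3,:3].T+T[:3,3]
E
python3 - <<'E'
from h import *
for n in('top','scene'):
    z=np.load(f'pics/{n}0.npz'); p,d=z['p'],z['d']; P=cloud(n,d); h=cv2.cvtColor(p,cv2.COLOR_RGB2HSV); H,S,V=[h[...,i].astype(int) for i in range(3)]
    W=(P[...,0]>.2)&(P[...,0]<.85)&(abs(P[...,1])<.5)&(P[...,2]>.012)
    ms={'red':((H<4)|(H>176))&(S>180)&(V>90),'orange':(H>=5)&(H<14)&(S>170),'blk':(V<45)&(P[...,2]>.07),'cream':(P[...,2]>.078)&(P[...,2]<.1)&(S<40)&(P[...,1]>.1),'blue':(H>100)&(H<125)&(S>150)}
    for k,m in ms.items():
        m=(m&W&(d>0)).astype(np.uint8); N,L,st,ce=cv2.connectedComponentsWithStats(m)
        for i in range(1,N):
            if st[i,4]>12:
                Q=P[L==i]; print(n,k,st[i].tolist(),ce[i].round(1),'min',Q.min(0).round(3),'max',Q.max(0).round(3),'med',np.median(Q,0).round(3))
t=cv2.imread('pics/top0.png')[130:255,160:380]; s=cv2.imread('pics/scene0.png')[150:250,155:375]
r=lambda a:cv2.resize(a,None,fx=2.6,fy=2.6,interpolation=cv2.INTER_CUBIC)
cv2.imwrite('pics/crop1.png',np.vstack([r(t),r(s)]))
E
```

```text
top red [348, 118, 26, 20, 184] [357.7 130.4] min [ 0.77  -0.372  0.042] max [ 0.818 -0.308  0.136] med [ 0.782 -0.327  0.092]
top red [301, 161, 20, 20, 230] [310.5 170.6] min [ 0.621 -0.202  0.132] max [ 0.681 -0.143  0.143] med [ 0.65  -0.171  0.137]
top red [397, 228, 8, 8, 40] [400.8 231.4] min [ 0.443 -0.5    0.013] max [ 0.467 -0.48   0.029] med [ 0.457 -0.49   0.021]
top orange [401, 114, 6, 12, 44] [402.8 120.1] min [ 0.815 -0.5    0.018] max [ 0.849 -0.493  0.055] med [ 0.831 -0.495  0.039]
top orange [292, 231, 17, 17, 87] [301.4 241.4] min [ 0.406 -0.174  0.013] max [ 0.457 -0.12   0.074] med [ 0.418 -0.158  0.044]
top blk [356, 194, 7, 6, 33] [358.8 196.4] min [ 0.564 -0.342  0.085] max [ 0.58  -0.323  0.105] med [ 0.573 -0.331  0.1  ]
top cream [180, 120, 17, 3, 21] [187.5 121. ] min [0.817 0.196 0.079] max [0.821 0.251 0.094] med [0.818 0.222 0.09 ]
top cream [204, 120, 17, 2, 27] [212.1 120.6] min [0.817 0.117 0.085] max [0.822 0.17  0.098] med [0.818 0.143 0.09 ]
top cream [168, 157, 44, 44, 1503] [189.1 178.8] min [0.558 0.145 0.079] max [0.7   0.288 0.096] med [0.6
[... 692 characters left out ...]
min [ 0.573 -0.014  0.1  ] max [0.62  0.005 0.107] med [ 0.594 -0.005  0.105]
scene orange [105, 246, 5, 14, 40] [107.1 252. ] min [ 0.825 -0.497  0.021] max [ 0.85  -0.494  0.063] med [ 0.84  -0.495  0.041]
scene blk [168, 181, 7, 6, 32] [171.2 183.6] min [ 0.573 -0.345  0.088] max [ 0.589 -0.324  0.105] med [ 0.58  -0.334  0.097]
scene cream [310, 177, 42, 25, 816] [330.7 189.2] min [0.555 0.144 0.083] max [0.699 0.288 0.092] med [0.631 0.215 0.088]
scene blue [269, 170, 19, 14, 123] [279.4 175.3] min [0.409 0.02  0.013] max [0.488 0.093 0.03 ] med [0.436 0.064 0.023]
scene blue [267, 201, 19, 12, 200] [275.6 206.9] min [ 0.716 -0.017  0.105] max [0.775 0.04  0.119] med [0.749 0.01  0.115]
```

View pics/crop1.png

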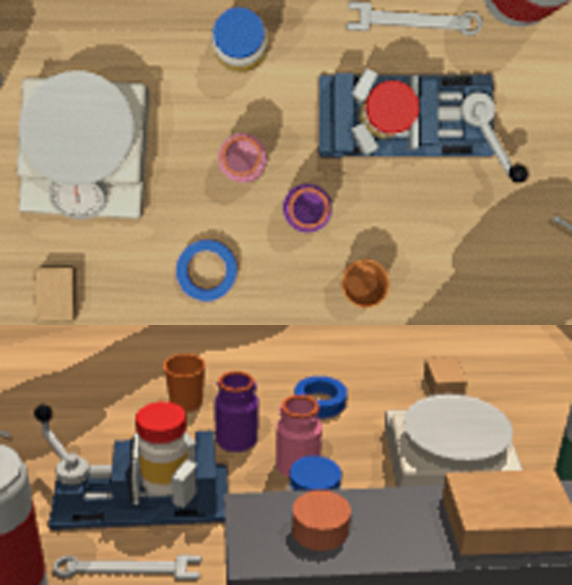

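The crop confirms the cup: an open, upright, tapered orange cup at top (300,239), world about (0.436,-0.148), rim 0.073 high. The orange disc is on the shelf and is solid.

Other positions, consistent with the given sizes:
- pan centre (0.628, 0.216, 0.087)
- cap centre (0.653,-0.174), top 0.137
- knob (0.576,-0.333)

I'll align the tool with the world axes and go to the cup.

Call:
{"method": "drive_tool", "body": {"commands": [[0,0,0,0.088],[0,0,0,0.088],[0.088,-0.151,0.02,0],[0.088,-0.151,0.02,0],[0.088,-0.151,0.02,0],[0.088,-0.151,0.02,0],[0.088,-0.151,0.02,0],[0.088,-0.151,0.02,0]], "claw": -1, "force": 25}}

```text
time: 0.9
tool_pos: [0.3032, -0.3729, 0.209]
orientation: [-3.141, -0.0, 0.0]
wrist_force: [1.2, 0.0, 0.6]
gripper_width: 0.0856
grip_force: 0.0
```

Call:
{"method": "drive_tool", "body": {"commands": [[0.088,-0.151,0.02,0],[0.088,-0.151,0.02,0],[0.088,-0.151,0.02,0],[0.088,-0.151,0.02,0],[0,0,0,0],[0,0,0,0]]}}

```text
time: 1.5
tool_pos: [0.3908, -0.2229, 0.1891]
orientation: [-3.141, -0.004, 0.001]
wrist_force: [-0.0, -0.5, -0.3]
gripper_width: 0.0853
grip_force: 0.0
```

Call:
{"method": "drive_tool", "body": {"commands": [[0.09,-0.15,0,0],[0.09,-0.15,0,0],[0,0,0,0],[0,0,0,0]]}}

```text
time: 1.9
tool_pos: [0.4355, -0.1491, 0.1892]
orientation: [3.142, 0.001, -0.001]
wrist_force: [-1.3, -0.5, -0.8]
gripper_width: 0.0853
grip_force: 0.0
```

```bash
python3 - <<'E'
from h import *
T=camera_params('wrist')['T']; p,d=save('wrist','w1'); P=cloud('wrist',d,T)
print(T.round(3).tolist(), sense()['tool_pos'])
m=(P[...,2]>.066)&(P[...,2]<.08)&(d>0)&(d<.5)&(abs(P[...,0]-.436)<.06)&(abs(P[...,1]+.148)<.06); Q=P[m]; print(m.sum(),Q.min(0),Q.max(0))
h=cv2.cvtColor(p,cv2.COLOR_RGB2HSV); mm=m.astype(np.uint8); 
c=np.argwhere(mm)[:,::-1].astype(np.float32); (u,v),r=cv2.minEnclosingCircle(c); print(u,v,r,at_z('wrist',u,v,.07,T))
E
```

```text
[[0.0, 0.962, 0.272, 0.504], [-1.0, 0.0, -0.001, -0.148], [-0.001, -0.272, 0.962, 0.324], [0.0, 0.0, 0.0, 1.0]] [ 0.43513635 -0.14973217  0.18917006]
1036 [ 0.40274109 -0.17770774  0.06601007] [ 0.46375464 -0.11718321  0.07248957]
254.97259521484375 192.36114501953125 38.73341751098633 [ 0.43388311 -0.147431    0.07      ]
```

View pics/w1.png

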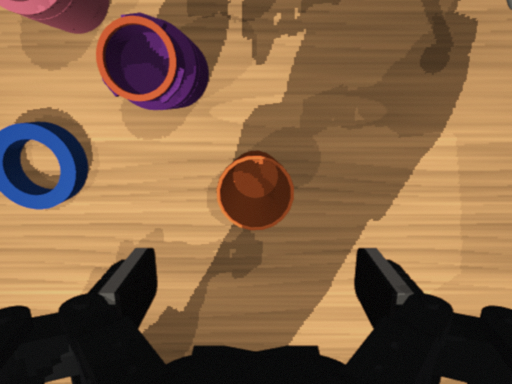

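The picture shows the cup rim centred at (255,192), between the open fingers. Its centre is (0.434,-0.1475), and the purple jar is clear of the fingers. Descend and grip.

Call:
{"method": "drive_tool", "body": {"commands": [[-0.004,-0.004,0.149,0],[-0.003,-0.004,0.149,0],[0,0,0.149,0],[0,0,0.149,0],[0,0,0,0],[0,0,0,0]]}}

```text
time: 2.55
tool_pos: [0.4334, -0.1475, 0.0408]
orientation: [-3.142, 0.002, 0.002]
wrist_force: [0.6, 0.2, -0.1]
gripper_width: 0.0853
grip_force: 0.0
```

Call:
{"method": "drive_tool", "body": {"commands": [[0,0,0,0],[0,0,0,0],[0,0,0,0],[0,0,0,0],[0,0,0,0],[0,0,0,0]], "claw": 1, "force": 22}}

```text
time: 3.15
tool_pos: [0.4352, -0.1475, 0.0422]
orientation: [3.14, -0.0, 0.005]
wrist_force: [-1.8, -2.3, 13.4]
gripper_width: 0.0609
grip_force: 20.9
```

Call:
{"method": "drive_tool", "body": {"commands": [[0,0,-0.06,0],[0,0,-0.15,0],[0,0,-0.19,0],[0,0,-0.18,0],[0,0,-0.06,0],[0.03,-0.06,0,0],[0.08,-0.15,0,0],[0.08,-0.15,0,0]]}}

```text
time: 3.95
tool_pos: [0.4819, -0.0561, 0.202]
orientation: [3.141, -0.003, 0.004]
wrist_force: [0.7, -0.7, -0.1]
gripper_width: 0.0606
grip_force: 24.4
```

Call:
{"method": "drive_tool", "body": {"commands": [[0.08,-0.15,0,0],[0.08,-0.15,0,0],[0.08,-0.15,0,0],[0.08,-0.15,0,0],[0.08,-0.15,0,0],[0.08,-0.15,0,0],[0.08,-0.15,0,0],[0.026,-0.044,0,0]]}}

```text
time: 4.75
tool_pos: [0.6282, 0.2214, 0.2015]
orientation: [-3.139, -0.006, -0.002]
wrist_force: [-0.3, 0.5, -0.6]
gripper_width: 0.061
grip_force: 24.4
```

Call:
{"method": "drive_tool", "body": {"commands": [[0,0,0,0],[0,0,0,0],[0,0,0,0]]}}

```text
time: 5.05
tool_pos: [0.6277, 0.2154, 0.201]
orientation: [3.141, -0.002, 0.001]
wrist_force: [0.1, 1.4, -1.0]
gripper_width: 0.0609
grip_force: 24.4
```

```bash
python3 - <<'E'
from h import *
s=sense(); print(s['tool_pos'],s['wrist_force'],s['gripper_width'])
p,d=save('scene','s2'); P=cloud('scene',d); h=cv2.cvtColor(p,cv2.COLOR_RGB2HSV).astype(int)
m=(h[...,0]>=4)&(h[...,0]<15)&(h[...,1]>150)&(abs(P[...,0]-.628)<.06)&(abs(P[...,1]-.216)<.06)&(P[...,2]>.1)
Q=P[m]; print(m.sum(),Q.min(0),Q.max(0),np.argwhere(m).min(0),np.argwhere(m).max(0))
# pan centre fit from both views' depth
for n in('top','scene'):
    z=np.load(f'pics/{n}0.npz'); P=cloud(n,z['d']); q=cv2.cvtColor(z['p'],cv2.COLOR_RGB2HSV)
    m=(abs(P[...,2]-.0875)<.008)&(abs(P[...,0]-.63)<.1)&(abs(P[...,1]-.216)<.1); Q=P[m][:,:2].astype(np.float32); print(n,cv2.minEnclosingCircle(Q),np.median(P[m][:,2]))
cv2.imwrite('pics/s2c.png',cv2.resize(p[90:240,250:420,::-1],None,fx=4,fy=4))
E
```

```text
[0.6277427  0.21538508 0.20096145] [ 0.08634231  1.4456528  -0.98127306] 0.06086866683250327
419 [0.5969609  0.18591765 0.15755144] [0.66087094 0.24616935 0.26108787] [148 326] [175 345]
top ((0.6289166808128357, 0.21722760796546936), 0.07245256006717682) 0.08720568058583478
scene ((0.6253283619880676, 0.21841545403003693), 0.07493675500154495) 0.08778639077797773
```

View pics/s2c.png

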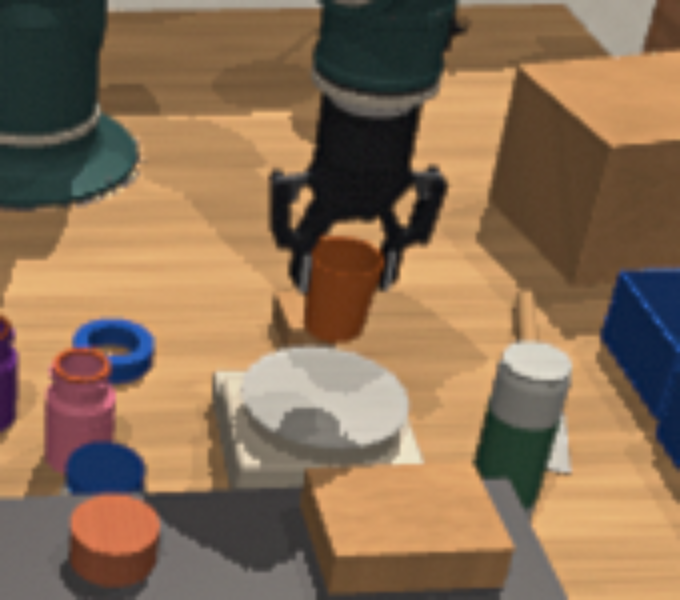

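The cup hangs upright between the fingers at crop (340,290), above the pan centre. Its underside is about 43 mm below the TCP. I'll lower it to just touching.

Call:
{"method": "drive_tool", "body": {"commands": [[0,-0.006,0.1,0],[0,0,0.1,0],[0,0,0.05,0],[0,0,0.022,0],[0,0,0,0],[0,0,0,0],[0,0,0,0]]}}

```text
time: 5.8
tool_pos: [0.6282, 0.2186, 0.1334]
orientation: [-3.141, -0.0, -0.002]
wrist_force: [0.2, -0.9, 0.3]
gripper_width: 0.0613
grip_force: 24.4
```

Call:
{"method": "drive_tool", "body": {"commands": [[0,0,0.004,0],[0,0,0,0],[0,0,0.004,0],[0,0,0,0],[0,0,0,0]]}}

```text
time: 6.3
tool_pos: [0.6277, 0.2185, 0.1302]
orientation: [-3.142, -0.001, 0.0]
wrist_force: [-0.1, 1.1, -1.1]
gripper_width: 0.0606
grip_force: 24.4
```

Call:
{"method": "drive_tool", "body": {"commands": [[0,0,0,0],[0,0,0,0],[0,0,0,0],[0,0,0,0],[0,0,0,0]], "claw": -1}}

```text
time: 6.8
tool_pos: [0.6278, 0.2185, 0.1303]
orientation: [-3.142, -0.0, 0.0]
wrist_force: [-0.2, 0.2, -0.5]
gripper_width: 0.0854
grip_force: 0.0
```

Call:
{"method": "drive_tool", "body": {"commands": [[0,0,-0.04,0],[0,0,-0.12,0],[0,0,-0.16,0],[0,0,-0.12,0],[0,0,0,0]]}}

```text
time: 7.3
tool_pos: [0.6293, 0.2194, 0.2458]
orientation: [-3.139, -0.001, -0.01]
wrist_force: [-0.2, 0.2, 0.7]
gripper_width: 0.0857
grip_force: 0.0
```

```bash
python3 - <<'E'
from h import *
s=sense(); print(s['tool_pos'],s['wrist_force'])
T=camera_params('wrist')['T']; p,d=save('wrist','w3'); P=cloud('wrist',d,T)
m=(P[...,2]>.15)&(P[...,2]<.165)&(d>.05)&(abs(P[...,0]-.628)<.045)&(abs(P[...,1]-.216)<.04); Q=P[m]; print(m.sum(),Q.min(0),Q.max(0)); print(cv2.minEnclosingCircle(Q[:,:2].astype(np.float32)))
p2,d2=save('scene','s3'); P=cloud('scene',d2)
h=cv2.cvtColor(p2,cv2.COLOR_RGB2HSV).astype(int)
m=(h[...,0]>=4)&(h[...,0]<15)&(h[...,1]>150)&(abs(P[...,0]-.628)<.06)&(abs(P[...,1]-.216)<.06)&(P[...,2]>.06)
Q=P[m]; print(Q.min(0),Q.max(0))
cv2.imwrite('pics/s3c.png',np.hstack([cv2.resize(p2[110:235,300:370,::-1],None,fx=3.072,fy=3.072),p[:,:,::-1]]))
# knob: two-view
for n in('top','scene'):
    z=np.load(f'pics/{n}0.npz'); P=cloud(n,z['d']); v=z['p'].max(2); m=(v<55)&(P[...,2]>.07)&(abs(P[...,0]-.575)<.03)&(abs(P[...,1]+.333)<.03)
    (r,c)=np.argwhere(m).mean(0); print(n,c,r,at_z(n,c,r,.09))
    # chrome pivot boss
E
```

```text
[0.62925829 0.21939498 0.24577785] [-0.15479955  0.24788146  0.66268684]
1449 [0.59560651 0.18843232 0.15000528] [0.6564946  0.24886627 0.15846385]
((0.6258682012557983, 0.21831266582012177), 0.03090733475983143)
[0.59622246 0.18631605 0.08976214] [0.66127479 0.24765904 0.15862586]
top 358.9142857142857 196.45714285714286 [ 0.57193688 -0.33353888  0.09      ]
scene 171.30555555555554 183.69444444444446 [ 0.5726441 -0.3352404  0.09     ]
```

View pics/s3c.png

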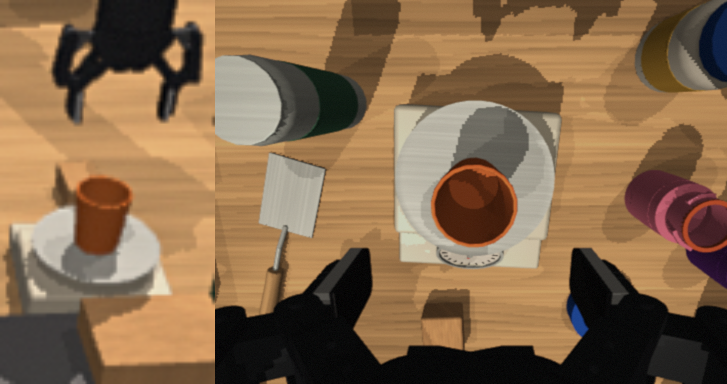

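The cup stands upright on the pan, with its rim centre at (0.627,0.218), within 2 mm of the pan centre. Next is the knob at (0.573,-0.334). The cap centre gives the pivot at about (0.651,-0.290), a radius of 89 mm, which matches.

Call:
{"method": "drive_tool", "body": {"commands": [[-0.018,0.06,0,0],[-0.018,0.184,0,0],[-0.018,0.184,0,0],[-0.019,0.184,0,0],[-0.019,0.184,0,0],[-0.019,0.184,0,0],[-0.019,0.184,0,0],[-0.019,0.184,0,0]]}}

```text
time: 8.2
tool_pos: [0.5892, -0.1211, 0.2395]
orientation: [-3.141, 0.0, 0.002]
wrist_force: [1.0, -0.6, 0.8]
gripper_width: 0.0855
grip_force: 0.0
```

Call:
{"method": "drive_tool", "body": {"commands": [[-0.019,0.184,0,0],[-0.019,0.184,0,0],[-0.019,0.184,0,0],[-0.019,0.184,0,0],[0,0.124,0,-0.081],[0,0,0,-0.081],[0,0,0,-0.081],[0,0,0,-0.081]]}}

```text
time: 9.0
tool_pos: [0.5705, -0.3341, 0.239]
orientation: [-3.037, -0.798, 0.002]
wrist_force: [-0.9, -1.1, 0.2]
gripper_width: 0.0858
grip_force: 0.0
```

Call:
{"method": "drive_tool", "body": {"commands": [[0,0,0,0],[0,0,0,0]]}}

```text
time: 9.2
tool_pos: [0.571, -0.3339, 0.2396]
orientation: [-3.041, -0.784, 0.001]
wrist_force: [-0.2, 0.1, -0.3]
gripper_width: 0.0854
grip_force: 0.0
```

```bash
python3 - <<'E'
from h import *
s=sense(); print(s['tool_pos'],s['orientation'],s['joints'].round(2) if hasattr(s['joints'],'round') else s['joints'])
T=camera_params('wrist')['T']; p,d=save('wrist','w4'); P=cloud('wrist',d,T)
v=p.max(2); m=((v<60)&(P[...,2]>.075)&(P[...,2]<.11)&(np.hypot(P[...,0]-.573,P[...,1]+.334)<.03)).astype(np.uint8)
(u,w),r=cv2.minEnclosingCircle(np.argwhere(m)[:,::-1].astype(np.float32)); print(m.sum(),u,w,r,at_z('wrist',u,w,.09,T), P[m>0].max(0),P[m>0].min(0))
cv2.imwrite('pics/w4.png',p[:,:,::-1])
E
```

```text
[ 0.5709529  -0.33389047  0.23960791] [-3.04120794e+00 -7.84444841e-01  1.36625013e-03] [ 0.75  0.51 -0.38  1.5   0.2   1.17 -0.73]
608 258.1485595703125 181.03353881835938 14.01370906829834 [ 0.57225014 -0.33422954  0.09      ] [ 0.58477797 -0.32221569  0.10440784] [ 0.561098   -0.34562326  0.08896964]
```

View pics/w4.png

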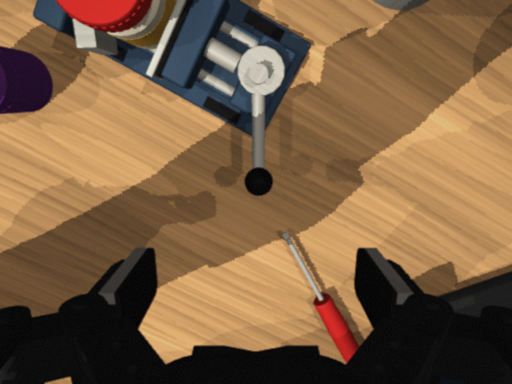

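The knob is at pixel (258,181), world (0.5725,-0.334). The lever lies along the tool's x, straight towards the pivot at (261,69). Descend and grip the knob.

Call:
{"method": "drive_tool", "body": {"commands": [[0.006,0,0.157,0],[0,0,0.157,0],[0,0,0.157,0],[0,0,0.157,0],[0,0,0,0]]}}

```text
time: 9.75
tool_pos: [0.5702, -0.3315, 0.0783]
orientation: [-3.036, -0.787, 0.009]
wrist_force: [-1.0, 0.3, -0.4]
gripper_width: 0.0851
grip_force: 0.0
```

Call:
{"method": "drive_tool", "body": {"commands": [[0,0,0,0],[0,0,0,0],[0,0,0,0],[0,0,0,0],[0,0,0,0],[0,0,0,0],[0,0,0,0],[0,0,0,0]], "claw": 1, "force": 35}}

```text
time: 10.55
tool_pos: [0.5736, -0.3334, 0.0848]
orientation: [3.039, 0.79, 0.002]
wrist_force: [-1.5, 0.6, 9.8]
gripper_width: 0.0231
grip_force: 33.8
```

Call:
{"method": "drive_tool", "body": {"commands": [[0,0,-0.01,0],[0.0014,-0.0314,0,0.0556],[0.0014,-0.0314,0,0.0556],[0.0014,-0.0314,0,0.0556],[0.0014,-0.0314,0,0.0556],[0.0014,-0.0314,0,0.0556],[0,0,0,0]]}}

```text
time: 11.25
tool_pos: [0.5631, -0.2942, 0.0853]
orientation: [-3.139, -0.11, -0.004]
wrist_force: [15.8, 0.6, -22.5]
gripper_width: 0.0223
grip_force: 36.8
```

Call:
{"method": "drive_tool", "body": {"commands": [[0.0014,-0.0314,0,0.0556],[0.0014,-0.0314,0,0.0556],[0.0014,-0.0314,0,0.0556],[0.0014,-0.0314,0,0.0556],[0.0014,-0.0314,0,0.0556],[0,0,0,0]]}}

```text
time: 11.85
tool_pos: [0.5686, -0.2574, 0.0859]
orientation: [3.087, -0.574, 0.004]
wrist_force: [13.3, -6.5, -16.3]
gripper_width: 0.0226
grip_force: 36.8
```

Call:
{"method": "drive_tool", "body": {"commands": [[0.004,0,0.005,0],[0.0014,-0.0314,0,0.0556],[0.0007,-0.0157,0,0.0278],[0,0,0,0]]}}

```text
time: 12.25
tool_pos: [0.5736, -0.2476, 0.0855]
orientation: [3.043, -0.774, 0.002]
wrist_force: [-1.5, -4.2, 6.3]
gripper_width: 0.0224
grip_force: 38.4
```

Call:
{"method": "drive_tool", "body": {"commands": [[0.0003,-0.0126,0,0.0222],[0.0003,-0.0126,0,0.0222],[0,0,0,0]]}}

```text
time: 12.55
tool_pos: [0.5767, -0.2426, 0.0855]
orientation: [3.015, -0.879, 0.002]
wrist_force: [-2.7, -6.2, 6.2]
gripper_width: 0.0227
grip_force: 38.5
```

Call:
{"method": "drive_tool", "body": {"commands": [[0.0003,-0.0126,0,0.0222],[0,0,0,0]]}}

```text
time: 12.75
tool_pos: [0.5784, -0.2401, 0.0855]
orientation: [2.999, -0.931, 0.002]
wrist_force: [-3.1, -6.6, 5.7]
gripper_width: 0.0223
grip_force: 38.5
```

Call:
{"method": "drive_tool", "body": {"commands": [[0.0003,-0.0126,0,0.0222],[0,0,0,0]]}}

```text
time: 12.95
tool_pos: [0.5794, -0.2387, 0.0855]
orientation: [2.98, -0.984, 0.0]
wrist_force: [-7.3, -11.0, 7.2]
gripper_width: 0.0226
grip_force: 38.8
```

Call:
{"method": "drive_tool", "body": {"commands": [[0.0003,-0.0126,0,0],[0,0,0,0],[0,0,0,0]]}}

```text
time: 13.25
tool_pos: [0.5796, -0.2384, 0.0854]
orientation: [2.978, -0.985, -0.003]
wrist_force: [-18.2, -20.6, 12.5]
gripper_width: 0.0227
grip_force: 39.6
```

The force jumps to 27 N with no travel, so the lever is at its stop. Open partway and lift clear.

Call:
{"method": "drive_tool", "body": {"commands": [[0,0,0,0],[0,0,0,0],[0,0,0,0]], "claw": -0.1}}

```text
time: 13.55
tool_pos: [0.5825, -0.233, 0.0848]
orientation: [-2.985, 0.979, -0.0]
wrist_force: [-0.0, 0.4, -0.2]
gripper_width: 0.0469
grip_force: 0.0
```

Call:
{"method": "drive_tool", "body": {"commands": [[0,0,-0.08,0],[0,0,-0.16,0],[0,0,-0.2,0],[0,0,-0.2,0],[0,0,0,0],[0,0,0,0]]}}

```text
time: 14.15
tool_pos: [0.5828, -0.2332, 0.2457]
orientation: [-2.985, 0.979, -0.003]
wrist_force: [-0.8, 0.3, -0.9]
gripper_width: 0.0471
grip_force: 0.0
```

```bash
python3 - <<'E'
from h import *
s=sense(); print(s['tool_pos'],s['orientation'],np.round(s['joints'],2),s['gripper_width'])
T=camera_params('wrist')['T']; p,d=save('wrist','w5'); P=cloud('wrist',d,T)
def rep(n,p,P,T):
    h=cv2.cvtColor(p,cv2.COLOR_RGB2HSV).astype(int)
    red=((h[...,0]<5)|(h[...,0]>174))&(h[...,1]>150)&(P[...,2]>.125)&(P[...,2]<.15)&(np.hypot(P[...,0]-.65,P[...,1]+.17)<.06)
    if red.sum()>20:
        Q=P[red]; print(n,'cap',cv2.minEnclosingCircle(Q[:,:2].astype(np.float32)),Q.min(0),Q.max(0),np.median(Q[:,2]))
    m=(p.max(2)<60)&(P[...,2]>.08)&(P[...,2]<.108)&(np.hypot(P[...,0]-.58,P[...,1]+.238)<.04)
    if m.sum()>8: 
        Q=P[m];r,c=np.argwhere(m).mean(0); print(n,'knob',m.sum(),Q.min(0),Q.max(0),at_z(n,c,r,.09,T))
rep('wrist',p,P,T)
for n in('scene','top'):
    p2,d=save(n,n+'5'); rep(n,p2,cloud(n,d),camera_params(n)['T'])
E
```

```text
[ 0.5827509  -0.23315459  0.24574625] [-2.98492071  0.97903301 -0.00340308] [ 0.4   0.42 -0.09  1.6   0.04  1.12 -1.91] 0.04707673101608278
wrist cap ((0.6504210233688354, -0.17223189771175385), 0.032446037977933884) [ 0.61865983 -0.20455686  0.12501113] [ 0.68184186 -0.14171262  0.14042737] 0.13811669632048207
wrist knob 576 [ 0.56770952 -0.24941667  0.08866298] [ 0.59103105 -0.22612035  0.10436882] [ 0.57841451 -0.23724291  0.09      ]
scene cap ((0.6520131230354309, -0.17175893485546112), 0.033470503985881805) [ 0.62203931 -0.20187837  0.12503073] [ 0.68496975 -0.14315543  0.14174422] 0.1374512191169055
scene knob 35 [ 0.57725028 -0.24887983  0.08418342] [ 0.59441743 -0.22827496  0.10640942] [ 0.57902814 -0.2387523   0.09      ]
top cap ((0.6511436700820923, -0.17070427536964417), 0.031495362520217896) [ 0.62127513 -0.198946    0.13005727] [ 0.68125011 -0.13970623  0.14384692] 0.1373391853818715
top knob 32 [ 0.56961652 -0.23977213  0.08926309] [ 0.58915965 -0.22655772  0.10422938] [ 0.5797464  -0.23498807  0.09      ]
```

View pics/w5.png

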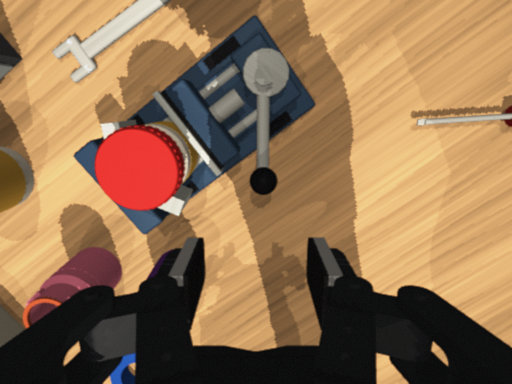

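The knob at pixel (263,180) is at (0.579,-0.238), so it has stayed home. That is a 65° swing from the start. The clamped cap is centred at pixel (139,167), world (0.651,-0.172), top 0.1375. Move above it with the gripper open.

Call:
{"method": "drive_tool", "body": {"commands": [[0.037,-0.179,0,0],[0.037,-0.179,0,0],[0,0,0.1,0],[0,0,0,0],[0,0,0,0]], "claw": -1}}

```text
time: 14.8
tool_pos: [0.6493, -0.1731, 0.2187]
orientation: [2.984, -0.981, -0.004]
wrist_force: [-0.3, 0.1, -0.1]
gripper_width: 0.0857
grip_force: 0.0
```

```bash
python3 - <<'E'
from h import *
s=sense(); print(s['tool_pos'],s['orientation'],s['gripper_width'])
T=camera_params('wrist')['T']; p,d=save('wrist','w6'); P=cloud('wrist',d,T); c=camera_params('wrist')
h=cv2.cvtColor(p,cv2.COLOR_RGB2HSV).astype(int)
m=((h[...,0]<5)|(h[...,0]>174))&(h[...,1]>150)&(abs(P[...,2]-.138)<.004)&(np.hypot(P[...,0]-.65,P[...,1]+.17)<.06)
Q=P[m]; print(m.sum(),cv2.minEnclosingCircle(Q[:,:2].astype(np.float32)),np.median(Q[:,2]),m[0].any(),m[:,0].any())
E
```

```text
[ 0.64930289 -0.17312029  0.21867874] [ 2.98371999 -0.9811672  -0.00386553] 0.08569992234985742
6410 ((0.6506412625312805, -0.17207475006580353), 0.032064761966466904) 0.13811374788518588 False False
```

Call:
{"method": "drive_tool", "body": {"commands": [[0.002,-0.007,0.15,0],[0,0,0.15,0],[0,0,0.1,0],[0,0,0.035,0],[0,0,0,0],[0,0,0,0]]}}

```text
time: 15.45
tool_pos: [0.6523, -0.1719, 0.1126]
orientation: [-2.984, 0.981, -0.003]
wrist_force: [-0.2, -0.1, -0.1]
gripper_width: 0.0854
grip_force: 0.0
```

Call:
{"method": "drive_tool", "body": {"commands": [[0,0,0,0],[0,0,0,0],[0,0,0,0],[0,0,0,0],[0,0,0,0],[0,0,0,0]], "claw": 1, "force": 60}}

```text
time: 16.05
tool_pos: [0.6519, -0.1723, 0.1127]
orientation: [2.984, -0.981, 0.003]
wrist_force: [-4.9, -2.0, 12.3]
gripper_width: 0.062
grip_force: 62.1
```

Call:
{"method": "drive_tool", "body": {"commands": [[0,0,-0.004,0],[0,0,-0.0005,-0.0444],[0,0,-0.0005,-0.0444],[0,0,-0.0005,-0.0444],[0,0,-0.0005,-0.0444],[0,0,0,0]]}}

```text
time: 16.65
tool_pos: [0.6519, -0.1719, 0.1134]
orientation: [3.092, -0.553, 0.002]
wrist_force: [-3.2, -1.4, 6.3]
gripper_width: 0.0619
grip_force: 67.0
```

```bash
cat > st.py <<'E'
from h import *
s=sense(); o=s['orientation']; o=o if o[0]<0 else -o
print(np.round(s['tool_pos'],4),'yaw',np.degrees(2*np.arctan2(o[1],o[0])) ,np.round(s['wrist_force'],1),np.round(s['moment'],2),s['gripper_width'])
E
python3 st.py
```

```text
[ 0.6519 -0.1719  0.1134] yaw 339.72949135603636 [-3.2 -1.4  6.3] [-0.55  0.49  0.15] 0.06187171526682566
```

Call:
{"method": "drive_tool", "body": {"commands": [[0,0,-0.0005,-0.0444],[0,0,-0.0005,-0.0444],[0,0,-0.0005,-0.0444],[0,0,-0.0005,-0.0444],[0,0,-0.0005,-0.0444],[0,0,-0.0005,-0.0444],[0,0,0,0]]}}

```text
time: 17.35
tool_pos: [0.652, -0.1718, 0.1142]
orientation: [3.139, 0.101, 0.002]
wrist_force: [-1.7, -1.7, 5.3]
gripper_width: 0.0623
grip_force: 66.9
```

```bash
python3 st.py
```

```text
[ 0.652  -0.1718  0.1142] yaw -356.2972490262102 [-1.7 -1.7  5.3] [-0.48  0.45  0.18] 0.062332493797341695
```

Call:
{"method": "drive_tool", "body": {"commands": [[0,0,-0.0005,-0.0444],[0,0,-0.0005,-0.0444],[0,0,-0.0005,-0.0444],[0,0,-0.0005,-0.0444],[0,0,-0.0005,-0.0444],[0,0,-0.0005,-0.0444],[0,0,0,0],[0,0,0,0]]}}

```text
time: 18.15
tool_pos: [0.6522, -0.1719, 0.115]
orientation: [3.05, 0.747, 0.002]
wrist_force: [-1.0, -1.7, 5.7]
gripper_width: 0.062
grip_force: 66.8
```

```bash
python3 st.py
```

```text
[ 0.6522 -0.1719  0.115 ] yaw -332.4712614389886 [-1.  -1.7  5.7] [-0.49  0.16  0.04] 0.06199410916919951
```

Call:
{"method": "drive_tool", "body": {"commands": [[0,0,-0.006,0],[0,0,-0.006,0],[0,0,-0.008,0],[0,0,0,0]]}}

```text
time: 18.55
tool_pos: [0.6516, -0.1714, 0.1191]
orientation: [3.051, 0.748, -0.0]
wrist_force: [-1.4, -2.2, -0.0]
gripper_width: 0.0621
grip_force: 66.2
```

```bash
python3 st.py; python3 -c "
from h import *
p,d=save('scene','s7');P=cloud('scene',d);h=cv2.cvtColor(p,cv2.COLOR_RGB2HSV).astype(int)
m=((h[...,0]<5)|(h[...,0]>174))&(h[...,1]>150)&(np.hypot(P[...,0]-.65,P[...,1]+.17)<.05)&(P[...,2]>.1)
print(P[m].min(0),P[m].max(0))"
```

```text
[ 0.6516 -0.1714  0.1191] yaw -332.4374327409492 [-1.4 -2.2 -0. ] [-0.52  0.32 -0.06] 0.062095683610663116
[ 0.62116754 -0.19584099  0.1249812 ] [ 0.68542352 -0.13977628  0.18178056]
```

The upward force is near zero, so the cap is free. Lift straight to about 2 cm clear.

Call:
{"method": "drive_tool", "body": {"commands": [[0,0,-0.02,0],[0,0,-0.03,0],[0,0,-0.03,0],[0,0,-0.025,0],[0,0,-0.011,0],[0,0,0,0],[0,0,0,0],[0,0,0,0]]}}

```text
time: 19.4
tool_pos: [0.6514, -0.1712, 0.1474]
orientation: [-3.051, -0.749, 0.001]
wrist_force: [-0.1, 0.6, -1.1]
gripper_width: 0.0619
grip_force: 66.2
```

```bash
python3 st.py; python3 - <<'E'
from h import *
p,d=save('scene','s8');P=cloud('scene',d);h=cv2.cvtColor(p,cv2.COLOR_RGB2HSV).astype(int)
m=((h[...,0]<5)|(h[...,0]>174))&(h[...,1]>150)&(np.hypot(P[...,0]-.65,P[...,1]+.17)<.05)&(P[...,2]>.1)
print('cap',P[m].min(0),P[m].max(0))
w=(h[...,1]<60)&(h[...,2]>150)&(np.hypot(P[...,0]-.65,P[...,1]+.17)<.026)&(P[...,2]>.1)&(P[...,2]<.14); print('neck',P[w].min(0),P[w].max(0),np.percentile(P[w][:,2],95))
o=(h[...,0]>=4)&(h[...,0]<15)&(h[...,1]>150)&(abs(P[...,0]-.628)<.06)&(abs(P[...,1]-.216)<.06)&(P[...,2]>.06); print('cup',P[o].min(0),P[o].max(0))
p2,d2=save('top','t8')
cv2.imwrite('pics/f8.png',np.vstack([cv2.resize(p[110:250,150:390,::-1],None,fx=3,fy=3)[:300*2],])[:420])
E
```

```text
[ 0.6514 -0.1712  0.1474] yaw -332.4224542582131 [-0.1  0.6 -1.1] [0.   0.   0.05] 0.06193453087927739
cap [ 0.62285507 -0.1968047   0.15129486] [ 0.6861212  -0.14170403  0.21028021]
neck [ 0.64168107 -0.18033351  0.10007418] [ 0.67572012 -0.14461471  0.10525095] 0.10515561508075888
cup [0.59611994 0.18656136 0.08836901] [0.65860256 0.24749162 0.15938874]
```

View pics/f8.png

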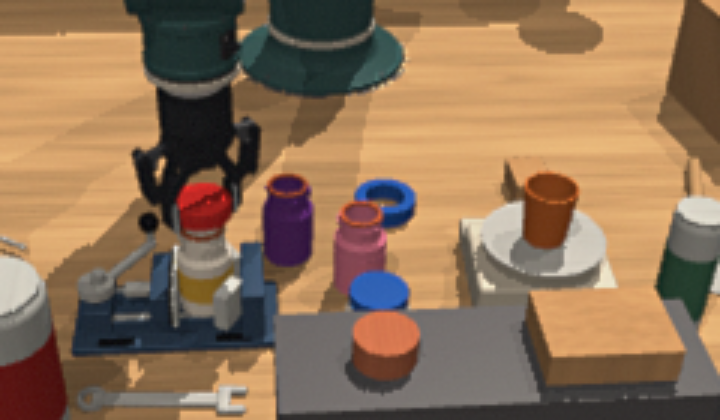

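The final view shows:
- the cap held level at (203,208), its rim about 0.151 against the mouth at 0.132
- the jar still clamped
- the cup upright on the pan at (548,210)
- everything else in place

Handing in.

```bash
python3 -c "
from workcell import *
print(finish_job())"
```

```text
the job is handed in; nothing more can be done
None
```

I've handed the job in at about 19.5 s on the robot's clock: the cup stands on the pan within 2 mm of centre, the vise lever is hard against its stop, and the cap was turned about 64° and is held level about 19 mm above the jar's mouth. I checked that the jar is still clamped but did not measure whether it turned in the vise.

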